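# Read a remote key: tap three keys in order

## Task

Read the remote key that lies on the round antenna pad: with the fingertips, lightly tap the green key on the black interface box, then the orange button on the fob on the pad, then the white key on the keypad of the big yellow-trimmed programmer, pressing each at least half-way down and letting it spring back up before the next. Press no other key, and leave the fob on its pad and all the loose things around where they lie: only tap, pick nothing up.

Things in the scene. Friction and masses are not known exactly. Their poses are not given: they have to be found in the camera images.
- iface: Black interface box, 120 x 160 mm, 36 mm high, fixed to the table; origin at the centre of its underside, z up. Its flat top (z = 36 mm) has a small display at y = +55 mm and four round keys, 20 mm across, caps standing 9 mm above the top (45 mm above the table): green at (x, y) = (-22, +10) mm, blue (-22, -32), red (+20, +10), yellow (+20, -32).
- green_top (a point): Centre of the top face of the green key on the interface box, the first to tap; it moves down with the key. All keys in this scene alike: flat caps on a spring, 6 mm travel straight down, about 1 N to start, 4 N at 2.5 mm, 8 N fully down (a hard stop there). A key registers once it is 2.5 mm down for 0.1 s.
- key_green (a joint): Green key. Spring travel in m: 0 up, 0.006 fully down.
- fob: Black remote key fob, loose, 78 x 42 mm and 16 mm thick, about 70 g, lying flat on the antenna pad, with a steel band and key ring at its -x end; origin at the centre of its underside, x along its length, z up. Its round orange button, 18 mm across, is at (x, y) = (+8, 0) mm and stands 9 mm above the fob.
- fob_top (a point): Centre of the top face of the orange button on the fob on the pad (35 mm above the table), the second to tap; it moves down with the button. Same spring and travel as the other keys.
- key_fob (a joint): Orange fob button. Spring travel in m: 0 up, 0.006 fully down.
- antenna: Round grey antenna pad with a copper ring and white middle, 120 mm across, 10 mm thick, fixed to the table, with a 22 mm wide cable block on its -x edge reaching to x = -83 mm; origin at the centre of its underside.
- console: Key programmer: black rugged case 190 x 230 mm, 70 mm high, yellow trim, fixed to the table; origin at the centre of its underside, z up. On its flat top (z = 70 mm) a dark screen at y = +45 mm and four round keys, 20 mm across, caps standing 9 mm above the top (79 mm above the table): white at (x, y) = (-22, -35) mm, red (-22, -76), two grey at (+24, -35) and (+24, -76).
- white_top (a point): Centre of the top face of the white key on the programmer, the third to tap; it moves down with the key.
- key_white (a joint): White key. Spring travel in m: 0 up, 0.006 fully down.
- key_red (a joint): Red key on the interface box, not to be pressed. Spring travel in m: 0 up, 0.006 fully down.
- key_yellow (a joint): Yellow key on the interface box, not to be pressed. Spring travel in m: 0 up, 0.006 fully down.
- key_blue (a joint): Blue key on the interface box, not to be pressed. Spring travel in m: 0 up, 0.006 fully down.
- key_cancel (a joint): Red key on the programmer, not to be pressed. Spring travel in m: 0 up, 0.006 fully down.
- key_up (a joint): Grey key on the programmer beside the white one, not to be pressed. Spring travel in m: 0 up, 0.006 fully down.
- key_down (a joint): Grey key on the programmer beside the red one, not to be pressed. Spring travel in m: 0 up, 0.006 fully down.
- key_spare (a joint): White button of the spare fob, not to be pressed. Spring travel in m: 0 up, 0.006 fully down.
- spare: Spare key fob, same shape as the other but with a white button, loose on the table just beyond the antenna pad; origin at the centre of its underside. Leave alone.
- tin: Round metal tin, 48 mm across, 35 mm high, loose, just beyond the interface box; origin at the centre of its underside. Leave alone.
- ignition: Ignition lock housing of bare aluminium: a round barrel 60 mm across and 50 mm high with a flat tail to +x reaching 100 mm from the barrel's axis; loose; origin under the barrel. Leave alone.
- shifter: Gear selector: black 70 x 60 mm foot, steel knob, 130 mm high, loose; origin at the centre of its underside. Leave alone.
- driver: Red-handled screwdriver lying on the table, loose, its length along its x. Leave alone.
- mug: Blue mug, 80 mm across, 90 mm high, loose, on the right; origin at the centre of its underside. Leave alone.
- spray: Red bottle, 52 mm across, 140 mm high, loose, on the left; origin at the centre of its underside. Leave alone.

How it is judged:
By the outcome, as a careful person would: the job done as asked, in the order asked, and still so for the second after the job is handed in, with the robot touching nothing.
It also fails if it takes over 64 s, if anything falls off the work surface, if the arm or the gripper's body presses on something with over 40 N, if the wrist force passes 120 N, or if a joint passes its speed limit or range.

## Robot

A 7-joint arm with a two-finger parallel gripper is mounted at the origin on the work surface. World frame = base frame: x ahead of the robot, y to its left, z up, the work surface at z = 0. Lengths are in m, angles in rad, forces in N, time in s.
With the tool pointing down it reaches from about 0.35 to 0.9 m from the base axis. Payload 8.1 kg.
Tool frame: the origin (TCP) lies midway between the tips of the shut fingers; the grasp point (between the pads) lies 19 mm behind it; z points along the fingers, y is the line along which they close (so a half turn about z gives the same grasp; the last joint's range is limited). The gripper opens to 92 mm and grips with 3 to 60 N. Pads are 19 mm wide; open, the fingers measure 130 mm over their backs; the gripper's body (75 mm by 190 mm) begins 47 mm behind the grasp point.
Start: joints at [-1.225, 0.434, 0.025, 1.573, -0.012, 1.134, -0.075], TCP at [0.271, 0.563, 0.197] pointing down, gripper open.
Joint ranges: [-2.62, 2.62], [-0.44, 2.09], [-1.27, 1.32], [0.08, 2.57], [-1.32, 4.46], [0.12, 2], [-2.74, 2.74]. Speed limits (rad/s): [2.22, 2.22, 3.01, 3.01, 3.14, 3.14, 3.14].

## Interface

Orientations are given as a rotation vector (axis times angle).
In Python, from plant import bot, optics gives the robot as it stands. The module is installed in compiled form; this text tells all that it offers.
- The arm moves only by the tool move_arm, never from a script. Its argument "steps" is a list of rows, each a list of 5 numbers: the shift along the tool's x, y, z in cm, then the turn about the tool's z in degrees, then the finger opening in cm, from 0 to 9.18. A call has 1 to 12 rows; each row is the pose to reach, as a shift and turn from the pose commanded when the call began, along the tool's axes at that moment; what a row does not reach only later rows make up. A row lasts 1/10 s, in which the tool goes at most 50 mm and 8.59 degrees, less where a joint would pass 70% of its speed; a pose out of reach is approached as far as the arm can. A call with a gripper value outside its range is refused whole. The fingers move at their own pace and stop on an object; "force" is the grip in N (left out, the last holds). Time passes only in rows, so rows that repeat a pose let the fingers close. It gives the time, the measured TCP pose, the force, the opening and the grip force at its end, in the units of the state.
- bot.state(): the state, without advancing time (a new reading comes with each control period).
- optics.camera(name): name is "side" or "top"; returns a dict with "pixels" (384x512x3 uint8, blue, green, red), "z_map" (384x512 float32, m along the optical axis (not along the pixel's ray), 0 where there is no reading), "vertical_fov" (degrees; the focal length in pixels is half the picture's height over the tangent of half this angle, whatever the lens; pixels are square), "cx", "cy" (the principal point, pixels), "eye" and "rotation" of the camera in the world. Camera axes: x right, y down, z forward; pixel columns grow to the right and rows downward; lengths in m; the calibration is good to about 2 mm. A picture is of the moment at which its call begins.
- bot.job_done(): hands the job in; it is judged then, once.
The state is a dict: "time": time; "joint_positions": joint angles; "dq": joint speeds; "tau": joint torques, N m; "ee_pos": TCP position; "tool_rot": TCP orientation; "force": force on the tool from outside, world axes, zero at the start; "moment": the same for the moment, N m; "finger_gap": opening from 0.0 (shut) to 1.0 (fully open); "finger_force": force on a finger pad.
Only numpy, scipy, OpenCV 4.12 (cv2) and the standard library are available. Lean on these libraries where they do the work, as an engineer would, in place of code of your own. Each camera call takes 0.05 s, during which the arm holds its last target. There are 200 camera calls.

## Working session

There is one attempt and no reset: what is moved stays moved. The work goes in short steps, Python scripts to look and compute and a tool call to move; the robot and the scene stay as the last step left them, time stands still between calls to the robot, and variables do not carry over. Pictures are saved under pics/ and viewed, at most 10 in all, crops included, and the job is handed in when it is done.

Besides the shell and the picture viewer there is one more tool, called after "Emit:" by a JSON object that holds its "op" and its "data", one argument or row to a line. move_arm: Moves the arm, as the interface text tells. Its arguments: {"type":"object","properties":{"steps":{"type":"array","items":{"type":"array","items":{"type":"number"}}},"force":{"type":"number"}},"required":["steps"]}

```bash
mkdir -p pics
cat > h.py <<'E'
import numpy as np, cv2
from plant import bot, optics
def grab(n):
    c=optics.camera(n); f=192/np.tan(np.radians(c["vertical_fov"])/2)
    return c,f
def ray(c,f,u,v,z):
    R=np.array(c["rotation"]);e=np.array(c["eye"])
    d=R@np.array([(u-c["cx"])/f,(v-c["cy"])/f,1]); return e+d*(z-e[2])/d[2]
E
python3 - <<'E'
from h import *
for n in("top","side"):
    c,f=grab(n); cv2.imwrite(f"pics/{n}0.png",c["pixels"]); print(n,f,c["cx"],c["cy"],c["eye"],np.array(c["rotation"]).round(3).tolist())
s=bot.state(); print({k:np.round(v,4) for k,v in s.items()})
E
```

```text
top 421.23154344939536 258.7475821272175 183.2336203973434 [5.19744204e-01 1.35453165e-03 1.58175499e+00] [-2.16, 2.224, -0.075]
side 406.35764279365486 251.8948347431806 192.13643728669348 [0.53019078 0.76234421 1.02607818] [-0.166, 2.909, -1.025]
{'time': np.float64(0.1), 'joint_positions': array([-1.2246,  0.4351,  0.025 ,  1.574 , -0.0116,  1.134 , -0.0751]), 'dq': array([ 0.0001, -0.0017,  0.0011, -0.0019, -0.001 ,  0.0012, -0.0005]), 'tau': array([ 3.10000e-03, -6.69123e+01,  9.87900e-01, -3.15147e+01,
       -6.06000e-02,  3.74000e-02,  0.00000e+00]), 'ee_pos': array([0.271 , 0.5626, 0.1958]), 'tool_rot': array([-6.9900e-01, -3.0627e+00,  2.2000e-03]), 'force': array([-0.3514, -0.7476, -0.6267]), 'moment': array([ 0.0286,  0.0643, -0.0198]), 'finger_force': np.float64(0.0), 'finger_gap': np.float64(0.997)}
```

View pics/top0.png

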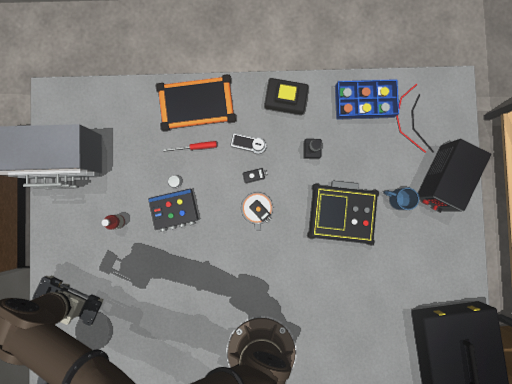

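View pics/side0.png

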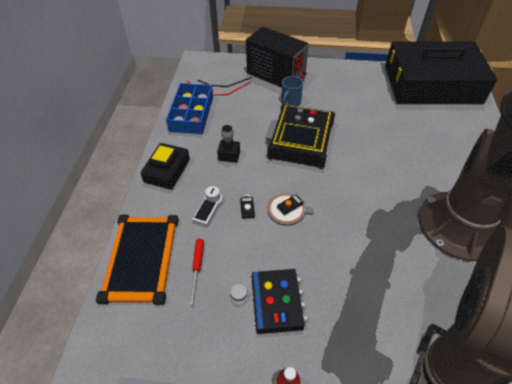

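The top view shows the interface box at about (174,209), the fob with its orange button near (258,209), and the programmer's white key near (354,222). In the side view, green is at about (286,299), orange at (290,205) and white at (311,120).

```bash
sed -i 's/R=np.array(c\["rotation"\])/R=cv2.Rodrigues(np.array(c["rotation"]))[0]/' h.py
cat >> h.py <<'E'
def blob(c,u,v,h,fn):
    im=c["pixels"];hs=cv2.cvtColor(im,cv2.COLOR_BGR2HSV).astype(int)
    m=fn(hs[...,0],hs[...,1],hs[...,2]).astype(np.uint8)
    w=np.zeros_like(m);w[v-h:v+h+1,u-h:u+h+1]=1;m*=w
    n,l,st,ce=cv2.connectedComponentsWithStats(m)
    return [(st[i,4],ce[i]) for i in range(1,n) if st[i,4]>5]
col=dict(green=lambda h,s,v:(h>45)&(h<90)&(s>100)&(v>60),orange=lambda h,s,v:(h>5)&(h<20)&(s>150)&(v>110),
 white=lambda h,s,v:(s<50)&(v>140),red=lambda h,s,v:((h<5)|(h>172))&(s>120)&(v>80),blue=lambda h,s,v:(h>100)&(h<125)&(s>130)&(v>100),yellow=lambda h,s,v:(h>22)&(h<35)&(s>120)&(v>90))
E
python3 - <<'E'
from h import *
spec={"top":[("green",174,209,16,.045),("blue",174,209,16,.045),("red",174,209,16,.045),("yellow",174,209,16,.045),("orange",258,209,9,.035),("white",354,222,7,.079),("red",366,223,7,.079)],
"side":[("green",280,293,20,.045),("blue",280,293,20,.045),("red",280,293,20,.045),("yellow",280,293,20,.045),("orange",289,205,10,.035),("white",311,120,6,.079),("red",313,112,6,.079)]}
for n in spec:
    c,f=grab(n)
    for k,u,v,h,z in spec[n]:
        for a,p in blob(c,u,v,h,col[k]): print(n,k,a,p.round(1),ray(c,f,*p,z).round(4))
a=cv2.imread("pics/top0.png")[180:250,140:390]; b=cv2.imread("pics/side0.png")[95:340,220:345]
cv2.imwrite("pics/z1.png",cv2.resize(a,None,fx=3.2,fy=3.2,interpolation=2))
cv2.imwrite("pics/z2.png",cv2.resize(b,None,fx=2.4,fy=2.4,interpolation=2))
s=bot.state();print(cv2.Rodrigues(s["tool_rot"])[0].round(4).tolist())
E
```

```text
top green 25 [170.6 215. ] [0.5093 0.315  0.045 ]
top blue 70 [170.2 195.4] [0.5809 0.3154 0.045 ]
top blue 27 [181.7 212.6] [0.517  0.2744 0.045 ]
top red 27 [168.2 204. ] [0.5498 0.323  0.045 ]
top yellow 28 [179.5 201.2] [0.5586 0.2818 0.045 ]
top orange 13 [257.9 208.5] [ 0.5238 -0.003   0.035 ]
top white 24 [354.  221.3] [ 0.468  -0.3432  0.079 ]
top red 30 [365.4 222.6] [ 0.462  -0.3835  0.079 ]
side green 60 [285.8 298.6] [0.5094 0.3166 0.045 ]
side blue 53 [283.6 283.5] [0.5181 0.2753 0.045 ]
side blue 20 [260.2 307.2] [0.572  0.3468 0.045 ]
side blue 6 [282.5 312.7] [0.5152 0.3547 0.045 ]
side red 60 [269.5 300. ] [0.5506 0.3249 0.045 ]
side yellow 60 [267.8 284.9] [0.5588 0.2838 0.045 ]
side orange 30 [287.9 202.4] [ 0.5236 -0.0014  0.035 ]
side white 19 [310.7 119.3] [ 0.4681 -0.3407  0.079 ]
side red 25 [312.4 112.1] [ 0.463  -0.3797  0.079 ]
[[-0.901, 0.4339, -0.0003], [0.4339, 0.901, -0.0009], [-0.0001, -0.0009, -1.0]]
```

View pics/z1.png

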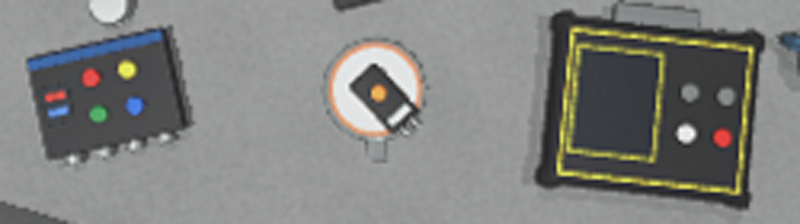

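Both views agree to within about 2 mm: green (0.509, 0.316), orange (0.524, -0.002), white (0.468, -0.342). Next I'll shut the fingers and move above green.

Emit:
{"op": "move_arm", "data": {
  "steps": [
    [-1.5,-0.6,0,0,0],
    [-5,-2,0,0,0],
    [-9,-3.4,0,0,0],
    [-13,-4.8,0.5,0,0],
    [-17,-6.3,1.5,0,0],
    [-21,-7.8,3,0,0],
    [-25,-9.3,5,0,0],
    [-29,-10.8,7,0,0],
    [-31.5,-11.7,8.5,0,0],
    [-32.2,-11.9,9.5,0,0],
    [-32.2,-11.9,9.5,0,0],
    [-32.2,-11.9,9.5,0,0]
  ],
  "force": 20
}}

```text
time: 1.4
ee_pos: [0.5089, 0.3171, 0.1018]
tool_rot: [-0.698, -3.062, -0.001]
force: [-0.9, 0.6, 0.0]
finger_gap: 0.023
finger_force: 0.0
```

Emit:
{"op": "move_arm", "data": {
  "steps": [
    [-0.1,-0.1,1,0,0],
    [-0.1,-0.1,2.5,0,0],
    [-0.1,-0.1,4,0,0],
    [-0.1,-0.1,4.9,0,0],
    [-0.1,-0.1,4.9,0,0],
    [-0.1,-0.1,4.9,0,0],
    [-0.1,-0.1,4.9,0,0]
  ]
}}

```text
time: 2.1
ee_pos: [0.5105, 0.3154, 0.0533]
tool_rot: [0.698, 3.062, 0.002]
force: [-0.3, -0.8, -0.6]
finger_gap: 0.006
finger_force: 0.0
```

Run:
```python
from h import *
s=bot.state();print(s["ee_pos"],s["force"],s["finger_gap"])
c,f=grab("side"); cv2.imwrite("pics/a1.png",cv2.resize(c["pixels"][230:350,200:360],None,fx=4,fy=4,interpolation=2))
```

```text
[0.51048338 0.31536866 0.05327602] [-0.25678002 -0.78056507 -0.5700282 ] 0.005596226134407121
```

View pics/a1.png

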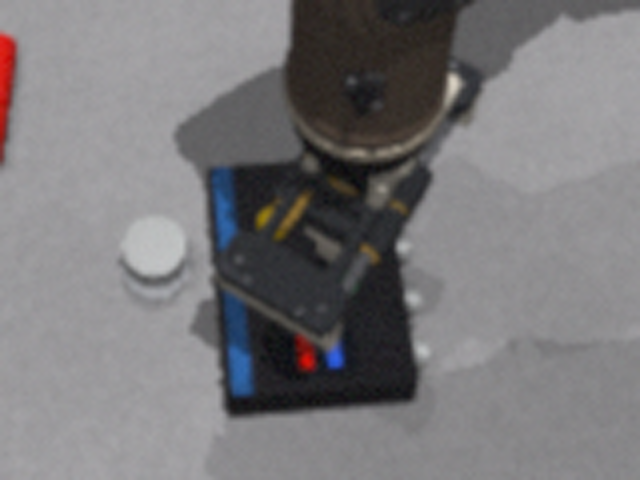

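The gripper body sits over the box and hides the fingertips and the green key. The pose numbers look right, so I'll press using the force reading.

Emit:
{"op": "move_arm", "data": {
  "steps": [
    [0,0,0.5,0,0],
    [0,0,0.9,0,0],
    [0,0,1.15,0,0],
    [0,0,1.25,0,0],
    [0,0,1.25,0,0],
    [0,0,1.25,0,0],
    [0,0,1.25,0,0]
  ]
}}

```text
time: 2.85
ee_pos: [0.5102, 0.3149, 0.0401]
tool_rot: [0.699, 3.063, 0.0]
force: [-0.0, 0.8, -0.1]
finger_gap: 0.007
finger_force: 0.0
```

Emit:
{"op": "move_arm", "data": {
  "steps": [
    [0,0,0.05,0,0],
    [0,0,0.1,0,0],
    [0,0,0.1,0,0],
    [0,0,0.1,0,0]
  ]
}}

```text
time: 3.25
ee_pos: [0.5101, 0.3148, 0.039]
tool_rot: [-0.699, -3.063, -0.0]
force: [-0.3, 0.4, -0.6]
finger_gap: 0.004
finger_force: 0.0
```

Run:
```python
from h import *
o=[]
for n,(u0,v0) in (("top",(120,160)),("side",(220,230))):
    c,f=grab(n); o.append(cv2.resize(c["pixels"][v0:v0+110,u0:u0+80],None,fx=5,fy=5,interpolation=2))
cv2.imwrite("pics/a2.png",np.hstack(o))
```

```text
(no output)
```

View pics/a2.png

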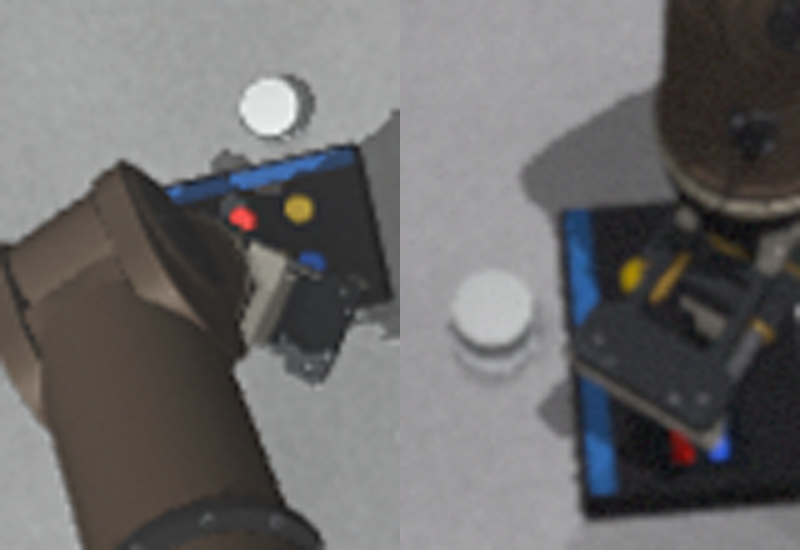

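No contact force yet at a nominal 39 mm, so there is probably a small height bias. I'll lower slowly and watch the force.

Emit:
{"op": "move_arm", "data": {
  "steps": [
    [0,0,0.05,0,0],
    [0,0,0.1,0,0],
    [0,0,0.1,0,0],
    [0,0,0.1,0,0]
  ]
}}

```text
time: 3.75
ee_pos: [0.5101, 0.3148, 0.038]
tool_rot: [0.699, 3.063, 0.0]
force: [-0.3, -0.6, -0.1]
finger_gap: 0.002
finger_force: 0.0
```

Emit:
{"op": "move_arm", "data": {
  "steps": [
    [0,0,0.05,0,0],
    [0,0,0.1,0,0],
    [0,0,0.1,0,0],
    [0,0,0.1,0,0]
  ]
}}

```text
time: 4.15
ee_pos: [0.5101, 0.3148, 0.037]
tool_rot: [-0.699, -3.063, -0.0]
force: [0.2, -0.4, -1.1]
finger_gap: 0.007
finger_force: 0.0
```

```bash
cat >> h.py <<'E'
def cloud(c,f):
    z=c["z_map"];v,u=np.mgrid[:384,:512];R=cv2.Rodrigues(np.array(c["rotation"]))[0]
    P=np.stack([(u-c["cx"])/f*z,(v-c["cy"])/f*z,z],-1)[z>0]
    return P@R.T+np.array(c["eye"])
E
python3 - <<'E'
from h import *
s=bot.state();T=cv2.Rodrigues(s["tool_rot"])[0]
for n in("top","side"):
    c,f=grab(n);P=cloud(c,f)-s["ee_pos"]
    P=P[(np.linalg.norm(P[:,:2],axis=1)<.16)];q=P@T; h=P[:,2]
    for a in np.arange(-.01,.22,.01):
        m=(h>=a)&(h<a+.01)
        if m.sum()>5: print(n,a.round(3),m.sum(),np.percentile(q[m,0],[1,50,99]).round(3),np.percentile(q[m,1],[1,50,99]).round(3))
E
```

```text
top -0.01 380 [-0.132 -0.06  -0.014] [-0.085 -0.     0.082]
top 0.0 384 [-0.129 -0.056 -0.021] [-0.085 -0.005  0.076]
top 0.01 15 [-0.064 -0.038 -0.024] [-0.049 -0.005  0.027]
top 0.1 10 [-0.035 -0.034  0.026] [-0.083 -0.033  0.029]
top 0.11 31 [-0.036 -0.029  0.031] [-0.074 -0.028  0.028]
top 0.12 13 [-0.035 -0.033 -0.028] [-0.081 -0.01   0.022]
top 0.13 155 [-0.035 -0.003  0.036] [-0.094 -0.074 -0.049]
top 0.14 128 [-0.034  0.003  0.036] [-0.094 -0.073 -0.048]
top 0.15 8 [-0.023 -0.011  0.023] [-0.056 -0.049 -0.046]
top 0.16 9 [-0.019 -0.002  0.019] [-0.051 -0.049 -0.048]
top 0.17 7 [-0.016  0.001  0.021] [-0.05  -0.049 -0.048]
top 0.18 17 [-0.035 -0.006  0.028] [-0.05  -0.048 -0.029]
top 0.19 77 [-0.036 -0.016  0.023] [-0.049 -0.043 -0.024]
top 0.2 17 [-0.035 -0.022  0.02 ] [-0.049 -0.04  -0.03 ]
side -0.01 1279 [-0.133 -0.023  0.065] [-0.046  0.035  0.099]
side 0.0 363 [-0.129 -0.013  0.057] [-0.04   0.036  0.098]
side 0.05 8 [-0.01  -0.004  0.001] [0.018 0.02  0.02 ]
side 0.09 34 [-0.031  0.001  0.035] [0.007 0.061 0.089]
side 0.1 78 [-0.035  0.029  0.036] [-0.079  0.032  0.09 ]
side 0.11 287 [-0.037  0.025  0.035] [-0.078  0.022  0.094]
side 0.12 141 [-0.036  0.009  0.036] [-0.085  0.026  0.097]
side 0.13 712 [-0.035  0.005  0.036] [-0.09   0.074  0.098]
side 0.14 104 [-0.032 -0.002  0.036] [-0.083  0.025  0.097]
side 0.15 22 [-0.023  0.018  0.025] [0.007 0.017 0.02 ]
side 0.16 18 [0.015 0.022 0.025] [0.008 0.016 0.021]
side 0.18 11 [0.031 0.036 0.036] [-0.037  0.     0.019]
side 0.19 54 [-0.021  0.032  0.036] [-0.047  0.013  0.039]
side 0.2 80 [-0.022  0.013  0.036] [0.011 0.034 0.04 ]
```

Depth shows the hand centred over green to within about 2 mm, so the sideways position is right. I'll keep lowering in millimetres.

Emit:
{"op": "move_arm", "data": {
  "steps": [
    [0,0,0.05,0,0],
    [0,0,0.1,0,0],
    [0,0,0.1,0,0],
    [0,0,0.1,0,0]
  ]
}}

```text
time: 4.65
ee_pos: [0.5101, 0.3148, 0.036]
tool_rot: [-0.699, -3.063, -0.0]
force: [-0.2, 0.3, 0.2]
finger_gap: 0.005
finger_force: 0.0
```

Emit:
{"op": "move_arm", "data": {
  "steps": [
    [0,0,0.05,0,0],
    [0,0,0.1,0,0],
    [0,0,0.1,0,0],
    [0,0,0.1,0,0]
  ]
}}

```text
time: 5.05
ee_pos: [0.5101, 0.3148, 0.035]
tool_rot: [-0.699, -3.063, 0.0]
force: [0.6, -0.0, -0.4]
finger_gap: 0.005
finger_force: 0.0
```

Run:
```python
from h import *
s=bot.state();print(s["tau"].round(2),s["force"],s["ee_pos"])
```

```text
[-0.000e+00 -6.879e+01  2.320e+00 -2.400e+01 -2.000e-02  7.000e-02
  0.000e+00] [ 0.5930772  -0.04302697 -0.39988535] [0.51009789 0.31480527 0.03498511]
```

Emit:
{"op": "move_arm", "data": {
  "steps": [
    [0,0,0.1,0,0],
    [0,0,0.2,0,0],
    [0,0,0.2,0,0],
    [0,0,0.2,0,0]
  ]
}}

```text
time: 5.45
ee_pos: [0.5101, 0.3148, 0.033]
tool_rot: [-0.699, -3.063, 0.0]
force: [0.5, 0.0, 0.2]
finger_gap: 0.002
finger_force: 0.0
```

Still nothing, so I'll measure the fingertips directly: rise and move above the fob with the thin side of the hand facing the side camera.

Emit:
{"op": "move_arm", "data": {
  "steps": [
    [0,0,-3,0,0],
    [0,0,-7,0,0],
    [-1,-2,-11,8,0],
    [-3,-5.5,-11,16,0],
    [-5,-9,-11,24,0],
    [-7,-13,-11,32,0],
    [-9,-17,-11,40,0],
    [-11,-21,-11,48,0],
    [-13,-25,-11,56,0],
    [-14.5,-27,-11,64,0],
    [-15,-28,-11,64,0],
    [-15,-28,-11,64,0]
  ]
}}

```text
time: 6.65
ee_pos: [0.5237, -0.0036, 0.1431]
tool_rot: [2.214, 2.228, -0.0]
force: [0.0, 0.0, -0.4]
finger_gap: 0.006
finger_force: 0.0
```

Emit:
{"op": "move_arm", "data": {
  "steps": [
    [0,0,0,0,0],
    [0,0,0,0,0]
  ]
}}

```text
time: 6.85
ee_pos: [0.5237, -0.0005, 0.1429]
tool_rot: [-2.21, -2.231, -0.0]
force: [0.3, -0.4, 0.1]
finger_gap: 0.006
finger_force: 0.0
```

Run:
```python
from h import *
s=bot.state();T=cv2.Rodrigues(s["tool_rot"])[0];print(s["ee_pos"],T.round(3).tolist())
c,f=grab("side");R=cv2.Rodrigues(np.array(c["rotation"]))[0]
p=R.T@(s["ee_pos"]-np.array(c["eye"]));u,v=p[:2]/p[2]*f+[c["cx"],c["cy"]];print("tcp px",u,v)
P=cloud(c,f)-s["ee_pos"];P=P[(np.linalg.norm(P[:,:2],axis=1)<.16)];q=P@T;h=P[:,2]
for a in np.arange(-.06,.12,.01):
    m=(h>=a)&(h<a+.01)
    if m.sum()>3: print(a.round(3),m.sum(),np.percentile(q[m,0],[1,50,99]).round(3),np.percentile(q[m,1],[1,50,99]).round(3))
u0,v0=int(u)-60,int(v)-60
cv2.imwrite("pics/a3.png",cv2.resize(c["pixels"][v0:v0+110,u0:u0+120],None,fx=5,fy=5,interpolation=2))
g,f2=grab("top");print([(n_,x[0],x[1].round(1)) for n_ in("green",) for x in blob(g,174,209,16,col[n_])])
```

```text
[ 5.23679272e-01 -4.70920025e-04  1.42868758e-01] [[-0.009, 1.0, -0.0], [1.0, 0.009, 0.001], [0.001, -0.0, -1.0]]
tcp px 289.9646599733736 179.6622002471773
0.03 12 [0.009 0.012 0.014] [-0.007  0.001  0.012]
0.04 30 [0.009 0.013 0.015] [-0.015  0.002  0.019]
0.05 35 [0.01  0.013 0.015] [-0.014  0.003  0.019]
0.06 34 [0.009 0.013 0.016] [-0.016  0.     0.02 ]
0.07 16 [0.007 0.013 0.016] [-0.015  0.001  0.019]
0.09 8 [0.031 0.037 0.039] [0.015 0.083 0.088]
0.1 128 [-0.025  0.037  0.04 ] [-0.083  0.006  0.088]
0.11 263 [-0.024  0.031  0.041] [-0.083  0.01   0.088]
[('green', np.int32(25), array([170.6, 215. ]))]
```

View pics/a3.png

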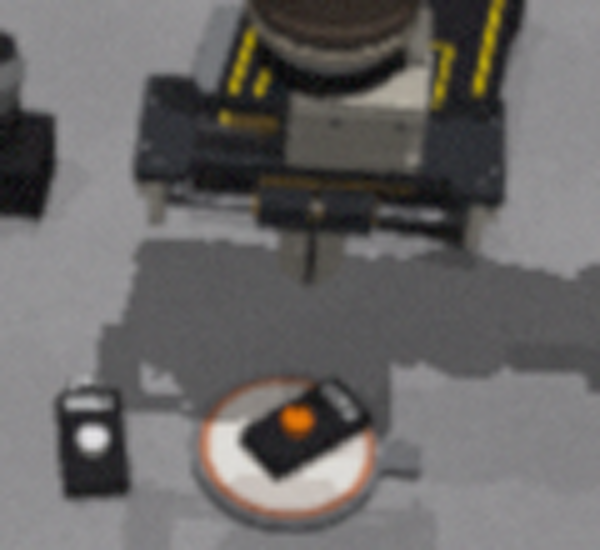

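The image shows the fingertips ending higher than the reported TCP: the finger cloud stops about 30 mm above it, and the body is about 31 mm high too. I'll measure the tip height more exactly.

Run:
```python
from h import *
s=bot.state();t=s["ee_pos"]
c,f=grab("side");R=cv2.Rodrigues(np.array(c["rotation"]))[0];e=np.array(c["eye"])
z=c["z_map"]
for u in range(285,298):
    # walk down column until depth jumps to table
    for v in range(165,190):
        if z[v+1,u]-z[v,u]>.03:
            d=R@np.array([(u-c["cx"])/f,(v+.5-c["cy"])/f,1]); 
            k=(t[1]+.0095-e[1])/d[1]; p=e+d*k; q=e+R@np.array([(u-c["cx"])/f,(v-c["cy"])/f,1])*z[v,u]
            print(u,v,(p-t).round(4),(q-t).round(4))
c2,f2=grab("top")
for n,c,f,uv in(("top",c2,f2,(300,120)),("side",c,f,(190,150))):
  P=cloud(c,f); m=(abs(P[:,0]-.45)<.03)&(abs(P[:,1]-.15)<.03); print(n,np.median(P[m,2]))
```

```text
285 173 [0.0153 0.0095 0.0348] [0.0154 0.0141 0.042 ]
285 181 [0.0136 0.0095 0.0007] [0.0065 0.7633 0.8832]
286 174 [0.0123 0.0095 0.031 ] [0.0124 0.0107 0.0344]
287 165 [0.0115 0.0095 0.068 ] [0.0114 0.0359 0.0985]
287 174 [0.0096 0.0095 0.0313] [0.0096 0.0149 0.0394]
288 165 [0.0088 0.0095 0.0683] [0.0088 0.0377 0.1007]
288 175 [0.0066 0.0095 0.0274] [0.0067 0.0113 0.0315]
288 183 [ 0.0046  0.0095 -0.007 ] [0.0065 0.7633 0.8832]
289 165 [0.0061 0.0095 0.0686] [0.0063 0.0382 0.1015]
289 175 [0.0038 0.0095 0.0278] [0.0039 0.0118 0.0325]
290 172 [0.0018 0.0095 0.0406] [0.0019 0.0114 0.0447]
290 175 [0.001  0.0095 0.0281] [0.0011 0.0103 0.0311]
291 176 [-0.002   0.0095  0.0242] [-0.0018  0.0143  0.0318]
292 165 [-0.0019  0.0095  0.0696] [-0.0015  0.0372  0.1014]
292 175 [-0.0045  0.0095  0.0288] [-0.0043  0.0124  0.0342]
293 165 [-0.0046  0.0095  0.0699] [-0.0041  0.0392  0.1038]
293 175 [-0.0073  0.0095  0.0291] [-0.0071  0.0138  0.036 ]
293 188 [-0.011   0.0095 -0.0275] [0.0065 0.7633 0.8832]
294 165 [-0.0073  0.0095  0.0702] [-0.0067  0.0376  0.1024]
294 174 [-0.0098  0.0095  0.0336] [-0.0095  0.0133  0.0399]
295 165 [-0.01    0.0095  0.0705] [-0.0093  0.0371  0.1021]
295 173 [-0.0122  0.0095  0.0381] [-0.012   0.0125  0.0435]
296 165 [-0.0127  0.0095  0.0708] [-0.0119  0.0361  0.1014]
296 173 [-0.015   0.0095  0.0384] [-0.0148  0.0112  0.0424]
297 165 [-0.0154  0.0095  0.0711] [-0.0144  0.0376  0.1033]
297 169 [-0.0165  0.0095  0.0551] [-0.0163  0.0133  0.0613]
top 0.001093744478123826
side -0.0005919358413196685
```

The tips sit about 29 mm above the reported TCP, so contact with green should come at a reported z of about 0.016. I'll go back to it and press by force.

Emit:
{"op": "move_arm", "data": {
  "steps": [
    [2,0,0,0,0],
    [5.5,-0.2,0,0,0],
    [9.5,-0.4,0,0,0],
    [13.5,-0.6,0,0,0],
    [17.5,-0.8,1,0,0],
    [21.5,-1,2.5,0,0],
    [25.5,-1.2,4.5,0,0],
    [29,-1.4,6.5,0,0],
    [31,-1.4,8.5,0,0],
    [31.5,-1.4,10.5,0,0],
    [31.5,-1.4,11.5,0,0],
    [31.5,-1.4,11.5,0,0]
  ]
}}

```text
time: 8.25
ee_pos: [0.5073, 0.3114, 0.0267]
tool_rot: [-2.216, -2.227, 0.005]
force: [-0.6, -1.2, 0.4]
finger_gap: 0.005
finger_force: 0.0
```

Emit:
{"op": "move_arm", "data": {
  "steps": [
    [0,0,0.3,0,0],
    [0,0,0.6,0,0],
    [0,0,0.9,0,0],
    [0,0,0.9,0,0]
  ]
}}

```text
time: 8.65
ee_pos: [0.5083, 0.3121, 0.0191]
tool_rot: [-2.216, -2.226, -0.0]
force: [0.1, -0.2, 0.8]
finger_gap: 0.007
finger_force: 0.0
```

Emit:
{"op": "move_arm", "data": {
  "steps": [
    [0,0,0.1,0,0],
    [0,0,0.2,0,0],
    [0,0,0.2,0,0]
  ]
}}

```text
time: 8.95
ee_pos: [0.5082, 0.3124, 0.017]
tool_rot: [-2.216, -2.227, 0.0]
force: [-0.5, 0.2, 0.5]
finger_gap: 0.008
finger_force: 0.0
```

Emit:
{"op": "move_arm", "data": {
  "steps": [
    [0,0,0.1,0,0],
    [0,0,0.15,0,0],
    [0,0,0.15,0,0]
  ]
}}

```text
time: 9.25
ee_pos: [0.5082, 0.3124, 0.0154]
tool_rot: [-2.216, -2.227, 0.0]
force: [0.1, 0.3, 1.0]
finger_gap: 0.004
finger_force: 0.0
```

Emit:
{"op": "move_arm", "data": {
  "steps": [
    [0,0,0.1,0,0],
    [0,0,0.1,0,0],
    [0,0,0.1,0,0]
  ]
}}

```text
time: 9.55
ee_pos: [0.5083, 0.3124, 0.0146]
tool_rot: [-2.216, -2.227, -0.0]
force: [-1.1, 0.3, 1.8]
finger_gap: 0.001
finger_force: 0.8
```

Emit:
{"op": "move_arm", "data": {
  "steps": [
    [0,0,0.1,0,0],
    [0,0,0.1,0,0],
    [0,0,0.1,0,0]
  ]
}}

```text
time: 9.85
ee_pos: [0.5083, 0.3124, 0.0136]
tool_rot: [2.216, 2.227, 0.0]
force: [0.0, -0.8, 1.6]
finger_gap: 0.003
finger_force: 1.4
```

Contact has started at a reported z of about 0.015. I'll press about 3 mm further.

Emit:
{"op": "move_arm", "data": {
  "steps": [
    [0,0,0.1,0,0],
    [0,0,0.2,0,0],
    [0,0,0.25,0,0],
    [0,0,0.25,0,0],
    [0,0,0.25,0,0]
  ]
}}

```text
time: 10.35
ee_pos: [0.5083, 0.3124, 0.0112]
tool_rot: [-2.216, -2.227, -0.0]
force: [-1.8, -1.3, 4.7]
finger_gap: 0.004
finger_force: 2.8
```

Emit:
{"op": "move_arm", "data": {
  "steps": [
    [0,0,0.1,0,0],
    [0,0,0.1,0,0],
    [0,0,0.1,0,0]
  ]
}}

```text
time: 10.65
ee_pos: [0.5083, 0.3125, 0.0103]
tool_rot: [-2.216, -2.227, -0.0]
force: [-1.4, 0.3, 7.6]
finger_gap: 0.003
finger_force: 3.4
```

Emit:
{"op": "move_arm", "data": {
  "steps": [
    [0,0,0,0,0],
    [0,0,0,0,0]
  ]
}}

```text
time: 10.85
ee_pos: [0.5083, 0.3125, 0.0103]
tool_rot: [-2.216, -2.227, -0.0]
force: [-1.4, -0.3, 6.3]
finger_gap: 0.007
finger_force: 3.4
```

Green is held at about 6–7 N, roughly 4.5 mm down. I'll release it and go to above the fob.

Emit:
{"op": "move_arm", "data": {
  "steps": [
    [0,0,-2,0,0],
    [0,0,-6,0,0],
    [-2,0,-9,0,0],
    [-5.5,0.2,-9,0,0],
    [-9.5,0.4,-9,0,0],
    [-13.5,0.6,-9,0,0],
    [-17.5,0.8,-9,0,0],
    [-21.5,1,-9,0,0],
    [-25.5,1.2,-8,0,0],
    [-29,1.3,-7,0,0],
    [-31,1.4,-6,0,0],
    [-31.6,1.4,-5,0,0]
  ]
}}

```text
time: 12.05
ee_pos: [0.5237, -0.0065, 0.0595]
tool_rot: [2.22, 2.222, -0.001]
force: [0.7, 0.1, 0.1]
finger_gap: 0.006
finger_force: 0.0
```

Emit:
{"op": "move_arm", "data": {
  "steps": [
    [0,0,0,0,0],
    [0,0,0,0,0],
    [0,0,0,0,0]
  ]
}}

```text
time: 12.35
ee_pos: [0.5241, -0.0018, 0.0603]
tool_rot: [-2.213, -2.229, -0.001]
force: [0.6, -0.5, -1.1]
finger_gap: 0.007
finger_force: 0.0
```

Run:
```python
from h import *
s=bot.state();print(s["ee_pos"],s["force"])
c,f=grab("top");im=c["pixels"]
for k,u,v,h,z in [("green",174,209,16,.045),("orange",258,209,9,.035)]:
    for a,p in blob(c,u,v,h,col[k]): print(k,a,p.round(1),ray(c,f,*p,z).round(4))
c,f=grab("side")
for k,u,v,h,z in [("green",280,293,20,.045),("orange",289,205,10,.035)]:
    for a,p in blob(c,u,v,h,col[k]): print(k,a,p.round(1),ray(c,f,*p,z).round(4))
cv2.imwrite("pics/a4.png",cv2.resize(c["pixels"][130:240,230:350],None,fx=5,fy=5,interpolation=2))
```

```text
[ 0.52410138 -0.00177463  0.06026343] [ 0.58837346 -0.47109265 -1.10905689]
green 25 [170.6 215. ] [0.5093 0.315  0.045 ]
green 62 [285.9 298.7] [0.5091 0.3168 0.045 ]
orange 13 [287.7 202. ] [ 0.5244 -0.0027  0.035 ]
```

View pics/a4.png

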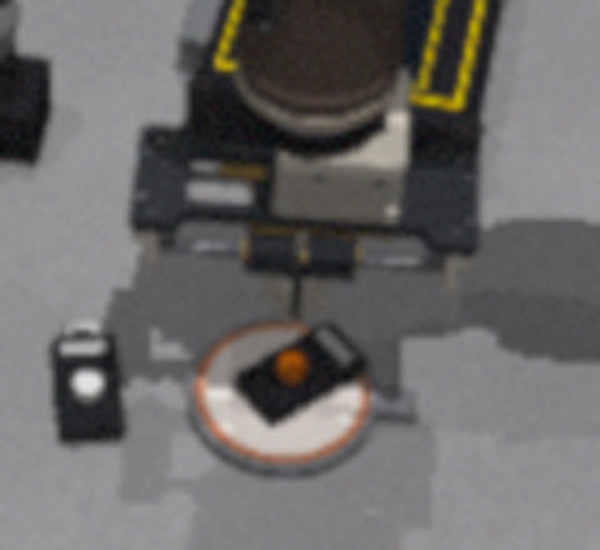

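The green key is back up. The finger seam at crop (295,295) lines up with the orange button at (291,365), and the fob hasn't moved. Descending.

Emit:
{"op": "move_arm", "data": {
  "steps": [
    [-0.1,0,1,0,0],
    [-0.1,0,2.5,0,0],
    [-0.1,0,3.8,0,0],
    [-0.1,0,4.6,0,0],
    [-0.1,0,5,0,0],
    [-0.1,0,5.2,0,0],
    [-0.1,0,5.2,0,0],
    [-0.1,0,5.2,0,0]
  ]
}}

```text
time: 13.25
ee_pos: [0.5241, -0.0045, 0.0084]
tool_rot: [2.216, 2.227, 0.001]
force: [-0.3, 0.6, -0.3]
finger_gap: 0.007
finger_force: 0.0
```

Emit:
{"op": "move_arm", "data": {
  "steps": [
    [0,0,0.1,0,0],
    [0,0,0.2,0,0],
    [0,0,0.3,0,0],
    [0,0,0.4,0,0],
    [0,0,0.4,0,0],
    [0,0,0.4,0,0]
  ]
}}

```text
time: 13.85
ee_pos: [0.5239, -0.0045, 0.0041]
tool_rot: [2.216, 2.227, 0.0]
force: [-0.8, 0.8, 1.6]
finger_gap: 0.011
finger_force: 1.1
```

Emit:
{"op": "move_arm", "data": {
  "steps": [
    [0,0,0.1,0,0],
    [0,0,0.2,0,0],
    [0,0,0.3,0,0],
    [0,0,0.3,0,0],
    [0,0,0.3,0,0]
  ]
}}

```text
time: 14.35
ee_pos: [0.5239, -0.0045, 0.0011]
tool_rot: [2.216, 2.227, 0.0]
force: [0.4, 0.5, 5.9]
finger_gap: 0.007
finger_force: 2.8
```

Emit:
{"op": "move_arm", "data": {
  "steps": [
    [0,0,0.05,0,0],
    [0,0,0.05,0,0],
    [0,0,0.05,0,0]
  ]
}}

```text
time: 14.65
ee_pos: [0.5239, -0.0045, 0.0007]
tool_rot: [2.216, 2.227, 0.001]
force: [-0.6, 0.4, 5.8]
finger_gap: 0.005
finger_force: 3.1
```

Orange is at about 6 N, roughly 4 mm down. I'll release it and go over the programmer.

Emit:
{"op": "move_arm", "data": {
  "steps": [
    [0,0,-1.5,0,0],
    [0,0,-5,0,0],
    [0,0,-9,0,0],
    [-2,-0.3,-12,0,0],
    [-5.5,-0.9,-12,0,0],
    [-9.5,-1.6,-12,0,0],
    [-13.5,-2.3,-12,0,0],
    [-17.5,-3,-12,0,0],
    [-21.5,-3.7,-12,0,0],
    [-25.5,-4.3,-12,0,0],
    [-29.5,-5,-12,0,0],
    [-32.5,-5.5,-11,0,0]
  ]
}}

```text
time: 15.85
ee_pos: [0.4698, -0.3332, 0.1112]
tool_rot: [2.217, 2.223, -0.0]
force: [0.3, -0.2, 0.0]
finger_gap: 0.002
finger_force: 0.0
```

Emit:
{"op": "move_arm", "data": {
  "steps": [
    [-0.5,0,0.5,0,0],
    [-1,0,1,0,0],
    [-1.1,0,2,0,0],
    [-1.1,0,2,0,0],
    [-1.1,0,2,0,0]
  ]
}}

```text
time: 16.35
ee_pos: [0.4707, -0.3394, 0.0902]
tool_rot: [-2.213, -2.228, -0.0]
force: [0.3, -0.7, 1.0]
finger_gap: 0.003
finger_force: 0.0
```

Run:
```python
from h import *
s=bot.state();print(s["ee_pos"],s["force"])
c,f=grab("top")
for k,u,v,h,z in [("green",174,209,16,.045),("orange",258,209,9,.035),("white",354,222,7,.079)]:
    for a,p in blob(c,u,v,h,col[k]): print(k,a,p.round(1),ray(c,f,*p,z).round(4))
c,f=grab("side")
cv2.imwrite("pics/a5.png",cv2.resize(c["pixels"][60:225,220:370],None,fx=3.6,fy=3.6,interpolation=2))
```

```text
[ 0.47071545 -0.33939334  0.0901721 ] [ 0.29515341 -0.65752544  0.97636348]
green 25 [170.6 215. ] [0.5093 0.315  0.045 ]
orange 8 [258.5 208.1] [ 0.525  -0.0051  0.035 ]
```

View pics/a5.png

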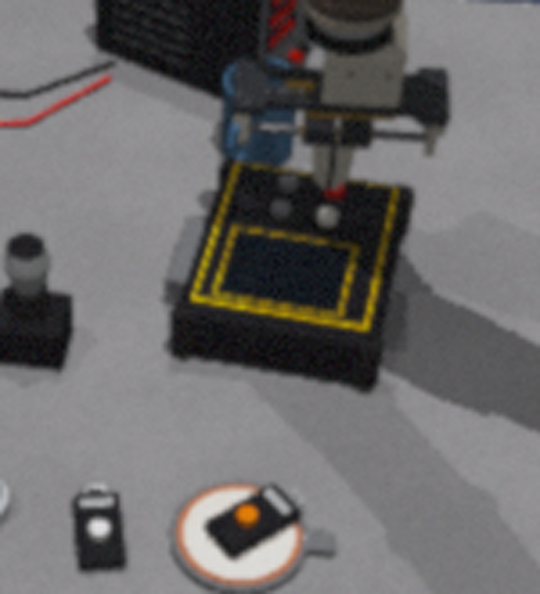

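The tips at crop (330,190) are above the white key at (328,215), and the fob and pad are unchanged. Descending with a 2–3 mm correction.

Emit:
{"op": "move_arm", "data": {
  "steps": [
    [-0.2,-0.2,0.5,0,0],
    [-0.2,-0.2,1.5,0,0],
    [-0.2,-0.2,2.5,0,0],
    [-0.2,-0.2,3.3,0,0],
    [-0.2,-0.2,3.7,0,0],
    [-0.2,-0.2,3.7,0,0],
    [-0.2,-0.2,3.7,0,0]
  ]
}}

```text
time: 17.15
ee_pos: [0.4685, -0.3429, 0.0535]
tool_rot: [-2.216, -2.227, 0.0]
force: [-0.3, 0.4, -0.4]
finger_gap: 0.006
finger_force: 0.0
```

Emit:
{"op": "move_arm", "data": {
  "steps": [
    [0,0,0.1,0,0],
    [0,0,0.2,0,0],
    [0,0,0.3,0,0],
    [0,0,0.4,0,0],
    [0,0,0.5,0,0],
    [0,0,0.5,0,0],
    [0,0,0.5,0,0]
  ]
}}

```text
time: 17.85
ee_pos: [0.4685, -0.3428, 0.0486]
tool_rot: [2.216, 2.227, 0.0]
force: [-0.6, 0.5, 2.2]
finger_gap: 0.007
finger_force: 0.8
```

Emit:
{"op": "move_arm", "data": {
  "steps": [
    [0,0,0.1,0,0],
    [0,0,0.2,0,0],
    [0,0,0.3,0,0],
    [0,0,0.35,0,0],
    [0,0,0.4,0,0],
    [0,0,0.4,0,0],
    [0,0,0.4,0,0]
  ]
}}

```text
time: 18.55
ee_pos: [0.4685, -0.3428, 0.0448]
tool_rot: [2.216, 2.227, 0.0]
force: [-1.4, 1.4, 5.4]
finger_gap: 0.003
finger_force: 3.1
```

Emit:
{"op": "move_arm", "data": {
  "steps": [
    [0,0,0.05,0,0],
    [0,0,0.05,0,0],
    [0,0,0,0,0],
    [0,0,-1.5,0,0],
    [0,0,-4,0,0],
    [0,0,-7,0,0],
    [0,0,-10,0,0],
    [0,0,-12,0,0],
    [0,0,-12,0,0],
    [0,0,-12,0,0],
    [0,0,-12,0,0],
    [0,0,-12,0,0]
  ]
}}

```text
time: 19.75
ee_pos: [0.4678, -0.3423, 0.1633]
tool_rot: [-2.215, -2.225, 0.001]
force: [0.1, -0.3, -0.9]
finger_gap: 0.003
finger_force: 0.0
```

Run:
```python
from h import *
s=bot.state();print(s["time"],s["ee_pos"],s["force"],abs(s["dq"]).max())
c,f=grab("side")
for k,u,v,h,z in [("green",280,293,20,.045),("orange",289,205,10,.035),("white",311,120,6,.079)]:
    for a,p in blob(c,u,v,h,col[k]): print(k,a,p.round(1),ray(c,f,*p,z).round(4))
cv2.imwrite("pics/a6.png",c["pixels"])
```

```text
19.75 [ 0.46783198 -0.34234053  0.16329703] [ 0.11266257 -0.25682023 -0.924646  ] 0.005108834942412397
green 61 [285.9 298.8] [0.5092 0.317  0.045 ]
orange 30 [288.3 202.3] [ 0.5225 -0.0019  0.035 ]
```

View pics/a6.png

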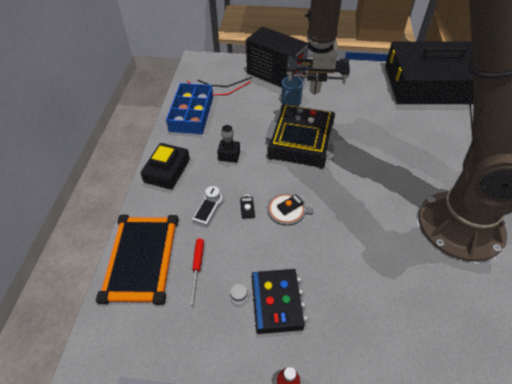

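The fob is still on its pad at (289,204), all the loose things are where they were, and the arm is clear of everything. Handing in.

```bash
python3 -c "
from plant import bot
print(bot.job_done())"
```

```text
the job is handed in; nothing more can be done
None
```

I tapped green, orange and white in that order, each about 4 mm down by the force readings and then released; the last picture shows the fob on its pad and the loose things in place, and the job was handed in at about 20 s (no verdict was returned).

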